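Pack the levelling wedges head to tail in their holder

TASK

The four wooden levelling wedges belong in the open-fronted steel holder, packed head to tail so that together they fill it. Push the half-drawn wedge fully home and put the loose one into the gap that is left, the right way round, flat on the holder's floor and slid in to the back, so that no wedge sticks out of the front. Do not disturb the other things on the bench.

Things in the scene. Friction and masses are not known exactly. Their poses are not given: they have to be found in the camera images.
- holder: Open-fronted pocket of 2 mm sheet steel, screwed to the worktop by 15 mm side flanges. Floor 2 mm thick, side and back walls 20 mm high. Origin: on the worktop under the middle of the floor. +x points from the open front edge (x = -56 mm) to the back wall's inner face (+56); side walls' inner faces at y = +46.5 and -46.5. Packed full, the wedges have 5 mm of play across.
- gap_home (a point): Point on the holder's floor where wedge_loose's origin lies when home (holder x = +1, y = +11, z = +2 mm), its axes then parallel to the holder's: thin end at the back wall. The gap is about 38 mm wide at the open front and 14 mm at the back. From +y to -y the full row is wedge_far_side, wedge_loose, wedge_middle, wedge_half_out.
- wedge_loose: Pale beech wedge on its side, turned any way, on the worktop before the holder's open front. 110 long, 28 high, 34 wide at the thick end, 10 at the thin end; 50 g. Origin: underside, mid length. +x to the thin end (end faces at x = -55, +55 mm). Flat face, square to the ends, at y = -11; the sloping face runs from y = +23 (thick end) to y = -1 (thin end). z up.
- loose_tip (a point): Centre of the thin end face (10 mm wide, 28 mm high) of wedge_loose: x = +55, y = -6, z = +14 mm in the wedge's frame.
- wedge_half_out: Wedge like wedge_loose, same axes. In the holder, flat face along the side wall at y = -46.5 mm, thin end inward (own +x along the holder's +x), but its thick end sticks 20 to 60 mm out of the front. Pushed along the holder's +x it slides home; its origin is then at holder x = +1, y = -35 mm.
- wedge_middle: Wedge like wedge_loose, same axes. At home in the holder (origin at holder x = 0 to 1, y = -13 mm), turned the other way: thin end at the open front, own +x along the holder's -x, flat face toward the gap. It is loose and can shift sideways.
- wedge_far_side: Wedge like wedge_loose, same axes. At home in the holder (origin at holder x = 0 to 1, y = +35 mm), own +x along the holder's -x: thin end at the open front, flat face on the side wall at y = +46.5 mm, sloping face toward the gap.
- tape: Bystander: roll of masking tape lying flat, 100 mm across, 25 mm high; origin at the centre of its underside.
- dish: Bystander: closed glass petri dish, 62 mm across, 14 mm high; origin at the centre of its underside.
- flask: Bystander: glass conical flask, 64 mm across, 105 mm high, standing; origin at the centre of its underside.
- tin: Bystander: flat grease tin, 62 mm across, 22 mm high; origin at the centre of its underside.
Mind the look-alikes: they are no part of the job. Leave any green look-alike of the wedge_loose alone.

How it is judged:
At the end, for the whole second after the job is handed in: All four wedges lie flat on the holder's floor, at rest, head to tail in their places (within 7 mm across the width, 0.08 rad of the holder's direction), the loose one in the gap with its thin end to the back, and none sticks out of the open front by more than 3 mm (x of each of wedge_loose, wedge_half_out, wedge_middle, wedge_far_side in the frame of holder above -0.004 m and y of wedge_loose in the frame of holder between 0.004 and 0.018 m and z of each of wedge_loose, wedge_half_out, wedge_middle, wedge_far_side in the frame of holder below 0.005 m and angle between each of wedge_loose, wedge_half_out, wedge_middle, wedge_far_side's own z axis and vertical below 0.06 rad and angle between the x axis of each of wedge_loose, wedge_half_out, wedge_middle, wedge_far_side and the x axis of holder, either way round below 0.08 rad and linear speed of each of wedge_loose, wedge_half_out, wedge_middle, wedge_far_side below 0.01 m/s and x of loose_tip in the frame of holder above 0.045 m and y of wedge_half_out in the frame of holder between -0.042 and -0.028 m and y of wedge_middle in the frame of holder between -0.02 and -0.006 m and y of wedge_far_side in the frame of holder between 0.028 and 0.042 m); the robot touches nothing.
It fails at once if a bystander (tape, dish, flask or tin) is moved more than 20 mm (distance of any of tape, dish, flask, tin from where it was at the start of the episode above 0.02 m).
It fails at once if the flask is tipped (angle between flask's own z axis and vertical above 0.3 rad).
It also fails if it takes over 51 s, if anything falls off the work surface, if the arm or the gripper's body presses on something with over 40 N, if the wrist force passes 120 N, or if a joint passes its speed limit or range.

ROBOT

A 6-joint arm with a two-finger parallel gripper is mounted at the origin on the work surface; the furniture and walls round the work are solid. World frame = base frame: x ahead of the robot, y to its left, z up, the work surface at z = 0. Lengths are in m, angles in rad, forces in N, time in s.
With the tool pointing down it reaches from about 0.3 to 0.775 m from the base axis. Payload 14.6 kg.
Tool frame: the origin (TCP) lies at the very end of the fingers, on their centre line; the grasp point (between the pads) lies 19 mm behind it; z points along the fingers, y is the line along which they close (so a half turn about z gives the same grasp; the last joint's range is limited). The gripper opens to 94 mm and grips with 3 to 60 N. Pads are 16 mm wide; open, the fingers measure 119 mm over their backs; the gripper's body (75 mm by 177 mm) begins 78 mm behind the grasp point.
Start: joints at [1.281, 0.3, 1.521, -0, 1.321, -0.067], TCP at [0.122, 0.536, 0.205] pointing down, gripper open.
Joint ranges: [-3.03, 3.03], [-0.79, 2.21], [0.23, 2.52], [-1.04, 4.18], [0, 3.07], [-2.55, 2.55]. Speed limits (rad/s): [2.22, 2.22, 2.57, 3.14, 3.14, 3.14].

INTERFACE

Orientations are given as [roll, pitch, yaw] about the fixed x, y, z axes, in that order (R = Rz(yaw) Ry(pitch) Rx(roll)).
In Python, from station import ctrl, cams gives the robot as it stands. The module is installed in compiled form; this text tells all that it offers.
- The arm moves only by the tool arm_command, never from a script. Its argument "plan" is a list that holds one entry, the list of rows, each a list of 7 numbers: the shift along the tool's x, y, z in a scale on which 1.0 is 0.5 m, then the turn, a rotation vector about the tool's x, y, z in parts of the range, where 1.0 means 2 pi rad, then the closure, from -1 (fully open) to 1 (shut). A call has 1 to 12 rows; each row is the pose to reach, as a shift and turn from the pose commanded when the call began, along the tool's axes at that moment; what a row does not reach only later rows make up. A row lasts 1/10 s, in which the tool goes at most 50 mm and 8.59 degrees, less where a joint would pass 70% of its speed; a pose out of reach is approached as far as the arm can. A shift or turn number past 1, either way, is cut back to 1. A call with a gripper value outside its range is refused whole. The fingers move at their own pace and stop on an object; "squeeze" is the grip in N (left out, the last holds). Time passes only in rows, so rows that repeat a pose let the fingers close. It gives the time, the measured TCP pose, the force, the opening and the grip force at its end, in the units of the state.
- ctrl.get_obs(): the state, without advancing time (a new reading comes with each control period).
- cams.camera(name): name is "scene" or "top" or "wrist"; returns (picture, depth): 480x640x3 uint8, blue, green, red; 480x640 float32, m along the optical axis (not along the pixel's ray), 0 where there is no reading.
- cams.camera_info(name): a dict with "fx", "fy", "cx", "cy" (pixels), "dist_coeffs" ([k1, k2, p1, p2, k3] as OpenCV has them; the pictures are not rectified), "world_to_cam" (4x4, takes a point from world to camera coordinates). Camera axes: x right, y down, z forward; pixel columns grow to the right and rows downward; lengths in m; the calibration is good to about 2 mm. A picture is of the moment at which its call begins: read the wrist's pose just before it. camera_info takes no time and is no camera call; for the wrist camera it gives the pose at the moment of the call.
- ctrl.hand_in(): hands the job in; it is judged then, once.
The state is a dict: "time_s": time; "qpos": joint angles; "joint_vel": joint speeds; "tau": joint torques, N m; "ee_pos": TCP position; "eef_rot": TCP orientation; "force": force on the tool from outside, world axes, zero at the start; "moment": the same for the moment, N m; "grip_width": finger opening in m; "grip_force": force on a finger pad.
Only numpy, scipy, OpenCV 4.12 (cv2) and the standard library are available. Lean on these libraries where they do the work, as an engineer would, in place of code of your own. Each camera call takes 0.05 s, during which the arm holds its last target. There are 200 camera calls.

## Working session

There is one attempt and no reset: what is moved stays moved. The work goes in short steps, Python scripts to look and compute and a tool call to move; the robot and the scene stay as the last step left them, time stands still between calls to the robot, and variables do not carry over. Pictures are saved under pics/ and viewed, at most 10 in all, crops included, and the job is handed in when it is done.

Besides the shell and the picture viewer there is one more tool, called in YAML: its name, and indented under it one key for each argument. arm_command: Moves the arm, as the interface text tells. Its arguments: {"type":"object","properties":{"plan":{"type":"array"},"squeeze":{"type":"number"}},"required":["plan"]}

```bash
mkdir -p pics; python3 - <<'E'
from station import ctrl,cams
import cv2,numpy as np
o=ctrl.get_obs();print({k:np.round(v,3) for k,v in o.items()})
for n in("top","scene"):
    p,d=cams.camera(n);cv2.imwrite(f"pics/{n}0.png",p);np.save(f"pics/{n}0.npy",d)
    i=cams.camera_info(n);print(n,i['fx'],i['cx'],i['cy'],i['dist_coeffs'],np.round(i['world_to_cam'],3))
E
```

```text
{'time_s': np.float64(0.0), 'qpos': array([ 1.281,  0.3  ,  1.522, -0.   ,  1.321, -0.067]), 'joint_vel': array([ 0.   ,  0.   , -0.001,  0.   , -0.001,  0.001]), 'tau': array([-4.0000e-03, -5.3180e+01, -3.5274e+01,  7.1000e-02,  2.4000e-02,
        0.0000e+00]), 'ee_pos': array([0.121, 0.536, 0.205]), 'eef_rot': array([-3.14 , -0.   ,  2.919]), 'force': array([ 1.357, -0.372, -0.321]), 'moment': array([-0.005,  0.015,  0.03 ]), 'grip_force': np.float64(0.0), 'grip_width': np.float64(0.094)}
top 495.2348928667501 311.2783539723098 237.9628587062065 [0.03181317 0.         0.         0.         0.        ] [[ 0.011 -1.     0.002 -0.086]
 [-0.998 -0.011 -0.064  0.573]
 [ 0.064 -0.001 -0.998  0.951]
 [ 0.     0.     0.     1.   ]]
scene 505.8426892861364 317.828904892414 238.58766265014438 [-0.09857593  0.          0.          0.          0.        ] [[-0.947 -0.32   0.001  0.51 ]
 [-0.281  0.833 -0.477  0.259]
 [ 0.152 -0.452 -0.879  0.966]
 [ 0.     0.     0.     1.   ]]
```

View pics/top0.png

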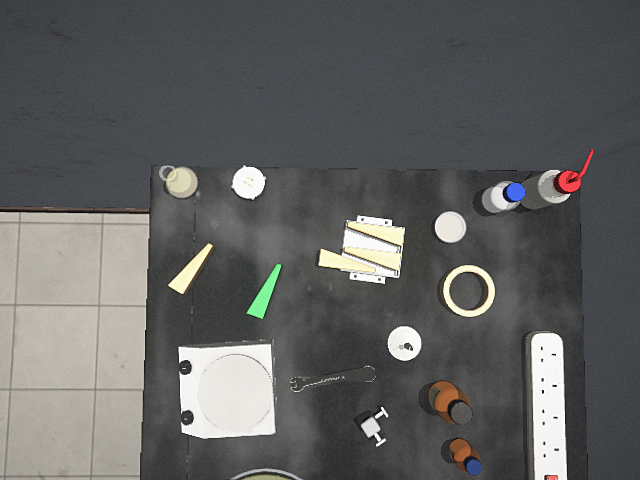

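View pics/scene0.png

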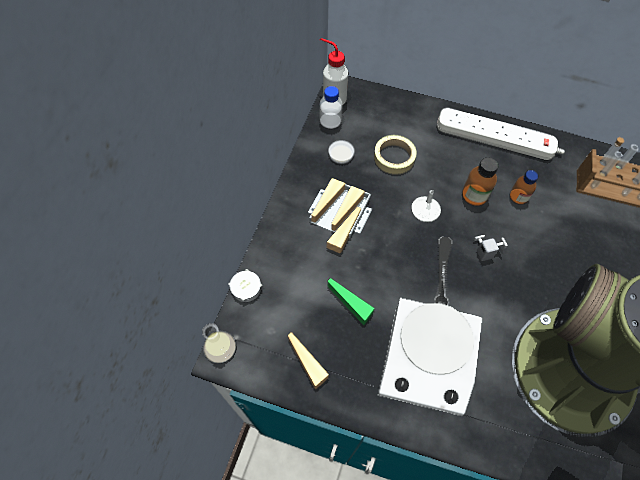

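Top view: loose wedge around (190,268), thin end upper right; a green look-alike at (265,290). The holder is at (373,250) with its open front to the left, and the half-out wedge's thick end is at (322,258). Dish, tape, flask and tin are clear of these.

```bash
cat > h.py <<'E'
import cv2,numpy as np
from station import ctrl,cams
def cast(i,px,z):
    K=np.array([[i['fx'],0,i['cx']],[0,i['fy'],i['cy']],[0,0,1.]])
    u=cv2.undistortPoints(np.float64(px).reshape(-1,1,2),K,np.float64(i['dist_coeffs'])).reshape(-1,2)
    T=np.array(i['world_to_cam']);R=T[:3,:3];c=-R.T@T[:3,3]
    r=np.c_[u,np.ones(len(u))]@R
    return c+r*((z-c[2])/r[:,2])[:,None]
def proj(i,P):
    K=np.array([[i['fx'],0,i['cx']],[0,i['fy'],i['cy']],[0,0,1.]]);T=np.array(i['world_to_cam'])
    return cv2.projectPoints(np.float64(P).reshape(-1,1,3),cv2.Rodrigues(T[:3,:3])[0],T[:3,3],K,np.float64(i['dist_coeffs']))[0].reshape(-1,2)
def quads(p,lo=(12,50,110),hi=(32,200,255),amin=200):
    m=cv2.inRange(cv2.cvtColor(p,cv2.COLOR_BGR2HSV),lo,hi)
    m=cv2.morphologyEx(m,cv2.MORPH_OPEN,np.ones((3,3)))
    out=[]
    for c in cv2.findContours(m,cv2.RETR_EXTERNAL,cv2.CHAIN_APPROX_NONE)[0]:
        if cv2.contourArea(c)>amin: out.append((cv2.contourArea(c),c))
    return m,sorted(out,key=lambda t:-t[0])
E
python3 - <<'E'
from h import *
p=cv2.imread("pics/top0.png");d=np.load("pics/top0.npy");i=cams.camera_info("top")
m,q=quads(p)
for a,c in q:
    print(a,cv2.boundingRect(c))
    if cv2.boundingRect(c)[1]>200 and cv2.boundingRect(c)[0]<420:
        ap=cv2.approxPolyN(c,4,ensure_convex=True).reshape(-1,2);print(np.round(cast(i,ap,.028),3).tolist(),ap.tolist())
hs=cv2.cvtColor(p,cv2.COLOR_BGR2HSV)
print(hs[268,190],hs[258,325],hs[233,375],d[268,190],d[258,325],d[290,250])
w=cams.camera_info("wrist");T=np.array(w['world_to_cam']);print(w['fx'],w['cx'],w['cy'],w['dist_coeffs'],np.round(T,3),-T[:3,:3].T@T[:3,3])
t=np.array(i['world_to_cam']);print(-t[:3,:3].T@t[:3,3])
E
```

```text
[ 27  52 250] [ 29  44 251] [ 28  52 250] 0.9543793 0.9569281 0.97952276
378.96038202674976 318.6275357867029 239.8813840674092 [-0.02730597  0.          0.          0.          0.        ] [[ 0.221  0.975 -0.002 -0.548]
 [ 0.933 -0.21   0.29  -0.032]
 [ 0.283 -0.066 -0.957  0.393]
 [ 0.     0.     0.     1.   ]] [0.03923526 0.55436446 0.38429054]
[ 0.51127883 -0.07860733  0.9855134 ]
```

```bash
sed -i 's/lo=(12,50,110)/lo=(20,28,110)/;s/hi=(32,200,255)/hi=(38,200,255)/' h.py
python3 - <<'E'
from h import *
p=cv2.imread("pics/top0.png");i=cams.camera_info("top")
m,q=quads(p)
for a,c in q:
    x,y,w,h=cv2.boundingRect(c);print(a,x,y,w,h)
    if y>200 and x+w<430:
        ap=cv2.approxPolyN(c,4,ensure_convex=True).reshape(-1,2);print(np.round(cast(i,ap,.028),3)[:,:2].tolist(),ap.tolist())
E
```

```text
571.5 169 244 43 49
[[0.559, 0.11], [0.462, 0.167], [0.479, 0.196], [0.559, 0.121]] [[213, 244], [182, 294], [167, 285], [207, 244]]
532.0 345 247 56 23
[[0.546, -0.252], [0.511, -0.248], [0.548, -0.145], [0.558, -0.145]] [[400, 253], [398, 271], [345, 251], [345, 246]]
514.0 320 250 55 23
[[0.518, -0.202], [0.508, -0.202], [0.519, -0.099], [0.555, -0.093]] [[374, 267], [374, 272], [321, 266], [318, 247]]
510.5 348 222 55 21
[[0.594, -0.256], [0.559, -0.256], [0.597, -0.151], [0.607, -0.151]] [[402, 228], [402, 246], [348, 226], [348, 221]]
460.5 166 168 26 25
```

Careful with the scale: shifts go in shares of 0.5 m and turns go in shares of 2 pi rad. That gives: -450 mm is -0.9, -273 mm is -0.546, 0.42 rad is 0.0668.

arm_command:
  plan:
    - [[-0.9, -0.546, 0, 0, 0, 0.0668, -1], [-0.9, -0.546, 0, 0, 0, 0.0668, -1], [-0.9, -0.546, 0, 0, 0, 0.0668, -1], [-0.9, -0.546, 0, 0, 0, 0.0668, -1], [-0.9, -0.546, 0, 0, 0, 0.0668, -1], [-0.9, -0.546, 0, 0, 0, 0.0668, -1], [-0.9, -0.546, 0, 0, 0, 0.0668, -1], [-0.9, -0.546, 0, 0, 0, 0.0668, -1], [-0.9, -0.546, 0, 0, 0, 0.0668, -1], [-0.9, -0.546, 0, 0, 0, 0.0668, -1], [-0.9, -0.546, 0, 0, 0, 0.0668, -1], [-0.9, -0.546, 0, 0, 0, 0.0668, -1]]

```text
time_s: 1.3
ee_pos: [0.5016, 0.1683, 0.2047]
eef_rot: [-3.141, -0.0, 2.495]
force: [0.1, 0.9, -0.3]
grip_width: 0.0941
grip_force: 0.0
```

```bash
cat >> h.py <<'E'
def snap(n,name):
    i=cams.camera_info(name);p,d=cams.camera(name)
    cv2.imwrite(f"pics/{n}.png",p);np.savez(f"pics/{n}.npz",d=d,**{k:np.array(v) for k,v in i.items()})
    return i,p,d
def go(x,y,z,yaw):
    "tool-axis shift (mm) and turn to a world pose, tool pointing down"
    o=ctrl.get_obs();s=o['eef_rot'][2];d=np.array([x,y,z])-o['ee_pos'];c,n=np.cos(s),np.sin(s)
    t=(s-yaw+np.pi)%(2*np.pi)-np.pi
    return np.round([1e3*(c*d[0]+n*d[1]),1e3*(n*d[0]-c*d[1]),-1e3*d[2]],1),round(t,3)
E
python3 - <<'E'
from h import *
i,p,d=snap("w1","wrist")
m,q=quads(p)
for a,c in q:
    ap=cv2.approxPolyN(c,4,ensure_convex=True).reshape(-1,2)
    print(a,cv2.boundingRect(c),np.round(cast(i,ap,.028),3)[:,:2].tolist(),ap.tolist())
E
```

```text
1817.0 (293, 186, 32, 106) [[0.559, 0.117], [0.557, 0.109], [0.469, 0.16], [0.478, 0.193]] [[313, 289], [306, 292], [292, 194], [325, 181]]
512.0 (405, 329, 27, 34) [[0.711, 0.168], [0.686, 0.149], [0.664, 0.161], [0.656, 0.179]] [[434, 365], [407, 358], [405, 338], [415, 324]]
```

View pics/w1.png

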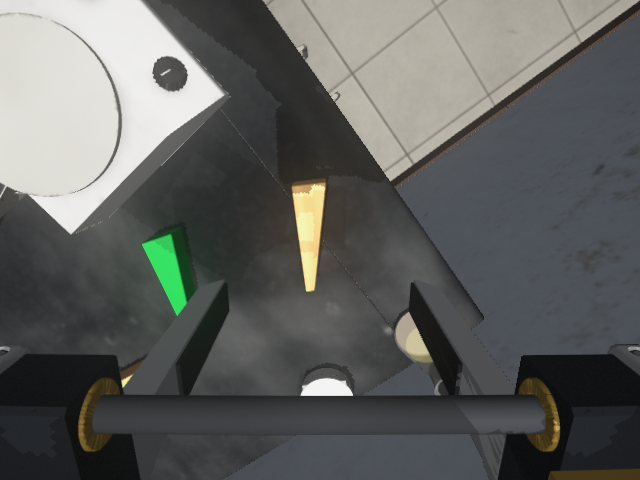

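The wrist picture shows the loose wedge with its thick end at (309,186) and thin end at (309,291), between the open fingers. The green look-alike is at (168,260) on the left and the flask at (415,335) on the right.

```bash
cat >> h.py <<'E'
def corners(i,c,z):
    "line fits to the four sides of a contour, cast to height z; corners in order and side lengths"
    W=cast(i,c.reshape(-1,2),z)[:,:2]
    ap=cast(i,cv2.approxPolyN(c,4,ensure_convex=True).reshape(-1,2),z)[:,:2];L=[]
    for k in range(4):
        a,b=ap[k],ap[(k+1)%4];l=np.linalg.norm(b-a);u=(b-a)/l;n=np.array([-u[1],u[0]])
        t=(W-a)@u/l;s=abs((W-a)@n);S=W[(t>.12)&(t<.88)&(s<.006)]
        f=cv2.fitLine(np.float32(S*1e3),cv2.DIST_HUBER,0,.01,.01).ravel()/np.array([1,1,1e3,1e3]);L.append(f)
    C=[]
    for k in range(4):
        f,g=L[k-1],L[k];s=np.linalg.solve(np.c_[f[:2],-g[:2]],g[2:]-f[2:]);C.append(f[2:]+s[0]*f[:2])
    C=np.array(C);return C,np.linalg.norm(np.roll(C,-1,0)-C,axis=1)
E
python3 - <<'E'
from h import *
i=dict(np.load("pics/w1.npz"));p=cv2.imread("pics/w1.png");d=i['d']
for lo in((20,28,110),(8,28,90),(20,28,180)):
    m,q=quads(p,lo); C,l=corners(i,q[0][1],.028);print(lo,q[0][0],np.round(C,4).tolist(),np.round(l,4))
T=i['world_to_cam']
def h(u,v):
    P=cast(i,[[u,v]],0)[0];c=-T[:3,:3].T@T[:3,3];r=P-c;r/= (T[:3,:3]@r)[2];return c+r*d[v,u]
for u,v in((309,182),(309,186),(309,195),(309,240),(308,287),(150,100),(115,185)):print(u,v,np.round(h(u,v),4),cv2.cvtColor(p,cv2.COLOR_BGR2HSV)[v,u])
E
```

```text
(20, 28, 110) 1817.0 [[0.5608, 0.115], [0.5547, 0.1114], [0.4714, 0.1601], [0.4794, 0.1901]] [0.0071 0.0966 0.031  0.1107]
(8, 28, 90) 2411.5 [[0.5615, 0.1166], [0.5561, 0.1094], [0.4601, 0.1657], [0.477, 0.1943]] [0.0091 0.1113 0.0332 0.1147]
(20, 28, 180) 1814.5 [[0.5586, 0.1165], [0.5561, 0.1105], [0.4714, 0.1601], [0.4795, 0.1904]] [0.0065 0.0982 0.0313 0.1082]
309 182 [0.4701 0.1796 0.0237] [ 17 119  92]
309 186 [0.4727 0.1778 0.0277] [ 17 124 198]
309 195 [0.4794 0.1726 0.0283] [ 28  79 245]
309 240 [0.515  0.1454 0.0276] [ 24  95 245]
308 287 [0.554  0.1143 0.0284] [ 27  84 245]
150 100 [0.3382 0.1235 0.0679] [ 30   2 239]
115 185 [0.3698 0.0546 0.072 ] [ 30   2 236]
```

```bash
python3 - <<'E'
from h import *
i=dict(np.load("pics/w1.npz"));p=cv2.imread("pics/w1.png")
m,q=quads(p,(8,28,140)); C,l=corners(i,q[0][1],.028);print(q[0][0],np.round(C,4).tolist(),np.round(l,4))
o=C[np.argsort(C[:,0])];th=o[:2].mean(0);tn=o[2:].mean(0)
print("thick",th,"thin",tn,np.linalg.norm(tn-th),"yaw centreline",np.arctan2(*(tn-th)[::-1]))
for k in range(4):
    e=C[(k+1)%4]-C[k];print(np.arctan2(e[1],e[0]))
print(go(.55,-.10,.205,1.571))
E
```

```text
2209.5 [[0.56, 0.1171], [0.5568, 0.1094], [0.4631, 0.1642], [0.479, 0.1919]] [0.0084 0.1086 0.032  0.1103]
thick [0.47105171 0.17804657] thin [0.55841635 0.11324032] 0.10877697521888098 yaw centreline -0.6382262559792466
-1.9653892977263374
2.6127515384669215
1.0495877286029482
-0.7459067122135262
(array([-2.017e+02, -1.857e+02, -2.000e-01]), np.float64(0.925))
```

In the tool's units: -202 mm is -0.404, -186 mm is -0.372, 0.925 rad is 0.1472.

arm_command:
  plan:
    - [[-0.404, -0.372, 0, 0, 0, 0.1472, -1], [-0.404, -0.372, 0, 0, 0, 0.1472, -1], [-0.404, -0.372, 0, 0, 0, 0.1472, -1], [-0.404, -0.372, 0, 0, 0, 0.1472, -1], [-0.404, -0.372, 0, 0, 0, 0.1472, 1], [-0.404, -0.372, 0, 0, 0, 0.1472, 1], [-0.404, -0.372, 0, 0, 0, 0.1472, 1], [-0.404, -0.372, 0, 0, 0, 0.1472, 1]]

```text
time_s: 2.15
ee_pos: [0.55, -0.0982, 0.2053]
eef_rot: [-3.141, -0.0, 1.575]
force: [-0.6, 0.9, -0.4]
grip_width: 0.065
grip_force: 0.0
```

```bash
python3 - <<'E'
from h import *
o=ctrl.get_obs();print(o['time_s'],o['ee_pos'],o['eef_rot'],o['grip_width'],np.abs(o['joint_vel']).max())
i,p,d=snap("w2","wrist")
m,q=quads(p,(8,28,140))
for a,c in q:
    print(a,cv2.boundingRect(c))
    try: C,l=corners(i,c,.030);print(np.round(C,4).tolist(),np.round(l,4))
    except Exception as e: print(e)
E
```

```text
2.15 [ 0.55000403 -0.09818211  0.20528092] [-3.14113571e+00 -3.69708431e-04  1.57548598e+00] 0.06496339975673397 0.04011366128035638
2138.0 (277, 215, 44, 102)
[[0.5529, -0.1004], [0.5161, -0.2084], [0.5086, -0.2007], [0.5208, -0.0966]] [0.1142 0.0108 0.1047 0.0323]
1803.0 (284, 263, 42, 94)
[[0.558, -0.1459], [0.545, -0.2537], [0.5131, -0.2501], [0.549, -0.146]] [0.1085 0.0321 0.1101 0.009 ]
1769.5 (328, 269, 46, 93)
[[0.605, -0.1559], [0.5929, -0.26], [0.5606, -0.2562], [0.5977, -0.15]] [0.1049 0.0325 0.1125 0.0094]
971.5 (215, 435, 81, 45)
[[0.5253, -0.3618], [0.5201, -0.4296], [0.4314, -0.4268], [0.4285, -0.3643]] [0.068  0.0887 0.0625 0.0969]
```

View pics/w2.png

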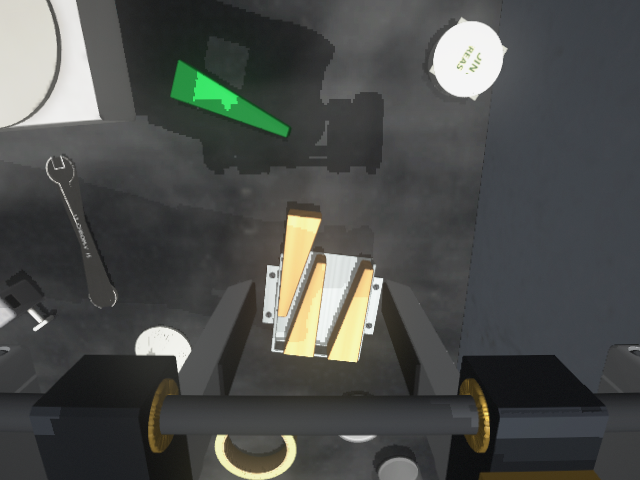

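The holder's four flanks are in view: half-out wedge (300,262), middle (305,312), far side (350,315), with the gap between the last two at (335,300). The flat edges agree on a holder yaw of about -1.688 and an origin near (0.553,-0.201).

```bash
cat >> h.py <<'E'
HO=np.array([.5533,-.2006]);HY=-1.688
def H(x,y):
    c,s=np.cos(HY),np.sin(HY);return HO+np.array([[c,-s],[s,c]])@[x,y]
def toH(P):
    c,s=np.cos(HY),np.sin(HY);return (np.atleast_2d(P)[:,:2]-HO)@np.array([[c,-s],[s,c]])
E
python3 - <<'E'
from h import *
P=H(-.126,-.030);print(P,go(*P,.012,HY+np.pi))
E
```

```text
[ 0.53823969 -0.07195636] (array([ 25.8, -11.6, 193.4]), np.float64(0.124))
```

In the tool's units: 193 mm is 0.386, 100 mm is 0.2, 0.124 rad is 0.0197.

arm_command:
  plan:
    - [[0.052, -0.024, 0.2, 0, 0, 0.0197, 1], [0.052, -0.024, 0.2, 0, 0, 0.0197, 1], [0.052, -0.024, 0.386, 0, 0, 0.0197, 1], [0.052, -0.024, 0.386, 0, 0, 0.0197, 1], [0.052, -0.024, 0.386, 0, 0, 0.0197, 1], [0.052, -0.024, 0.386, 0, 0, 0.0197, 1]]
  squeeze: 20

```text
time_s: 2.8
ee_pos: [0.5386, -0.0723, 0.0137]
eef_rot: [3.142, -0.0, 1.453]
force: [-0.5, -0.1, 0.1]
grip_width: 0.0132
grip_force: 0.0
```

```bash
python3 - <<'E'
from h import *
o=ctrl.get_obs();print(o['time_s'],toH(o['ee_pos']),o['ee_pos'],o['eef_rot'],o['grip_width'])
E
```

```text
2.8 [[-0.12573697 -0.02962927]] [ 0.53857712 -0.07226093  0.01369639] [ 3.14155276e+00 -5.72408216e-05  1.45257220e+00] 0.013212340373875102
```

In the tool's units: -60 mm is -0.12, -57 mm is -0.114.

arm_command:
  plan:
    - [[0, 0, 0, 0, 0, 0, 1], [-0.02, 0, 0, 0, 0, 0, 1], [-0.036, 0, 0, 0, 0, 0, 1], [-0.052, 0, 0, 0, 0, 0, 1], [-0.068, 0, 0, 0, 0, 0, 1], [-0.084, 0, 0, 0, 0, 0, 1], [-0.096, 0, 0, 0, 0, 0, 1], [-0.106, 0, 0, 0, 0, 0, 1], [-0.114, 0, 0, 0, 0, 0, 1], [-0.12, 0, 0, 0, 0, 0, 1], [-0.12, 0, 0, 0, 0, 0, 1]]

```text
time_s: 3.9
ee_pos: [0.531, -0.1327, 0.0124]
eef_rot: [-3.142, -0.001, 1.45]
force: [0.6, 2.6, 0.7]
grip_width: 0.0004
grip_force: 1.1
```

```bash
python3 - <<'E'
from h import *
o=ctrl.get_obs();print(o['time_s'],toH(o['ee_pos']),o['force'],o['grip_width'])
i,p,d=snap("w3","wrist")
E
```

```text
3.9 [[-0.06483687 -0.03010325]] [0.61535144 2.55482564 0.72044673] 0.00041774195865233374
```

View pics/w3.png

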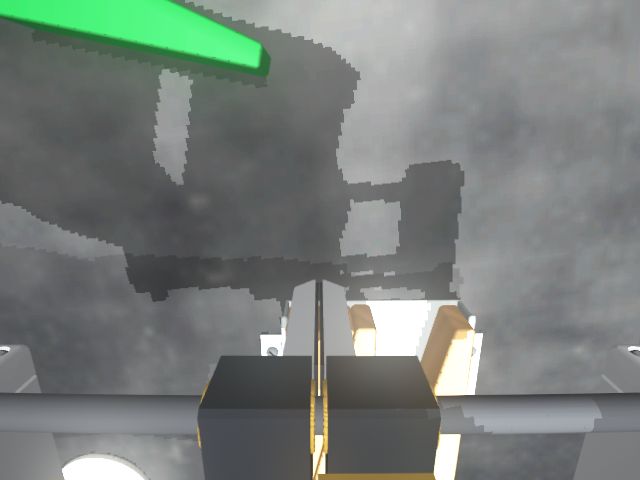

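The closed fingers, tips at (318,285), are pushing just in front of the holder's edge, with the half-out wedge behind them. The force is low, so it is still sliding. I'll push on in small steps until it stops.

In the tool's units: -3 mm is -0.006, -1.5 mm is -0.003.

arm_command:
  plan:
    - [[-0.003, 0, 0, 0, 0, 0, 1], [-0.006, 0, 0, 0, 0, 0, 1], [-0.006, 0, 0, 0, 0, 0, 1]]

```text
time_s: 4.25
ee_pos: [0.5311, -0.1331, 0.0125]
eef_rot: [3.141, -0.004, 1.45]
force: [5.2, 23.9, 2.0]
grip_width: 0.0004
grip_force: 11.9
```

arm_command:
  plan:
    - [[0.024, 0, 0, 0, 0, 0, 1], [0.05, 0, 0, 0, 0, 0, 0], [0.09, 0, -0.1, 0, 0, 0, -1], [0.12, 0, -0.2, 0, 0, 0, -1], [0.12, 0, -0.3, 0, 0, 0, -1], [0.12, 0, -0.38, 0, 0, 0, -1], [0.12, 0, -0.38, 0, 0, 0, -1], [0.12, 0, -0.38, 0, 0, 0, -1]]

```text
time_s: 5.05
ee_pos: [0.5379, -0.076, 0.2028]
eef_rot: [3.14, 0.0, 1.45]
force: [0.1, 0.3, -1.6]
grip_width: 0.0529
grip_force: 0.0
```

```bash
python3 - <<'E'
from h import *
i,p,d=snap("w4","wrist")
m,q=quads(p,(8,28,140))
for a,c in q[:4]:
    C,l=corners(i,c,.030);print(a,np.round(toH(C)*1e3,1).tolist(),np.round(l*1e3,1))
# grasp: wedge-frame x=-45 on centreline, yaw centreline+pi
th=np.array([.47105,.17805]);tn=np.array([.55842,.11324]);u=(tn-th)/np.linalg.norm(tn-th)
g=(th+tn)/2-u*.045;print(g,go(*g,.06,-.638+np.pi),go(*g,.004,-.638+np.pi),ctrl.get_obs()['time_s'])
E
```

```text
3678.0 [[53.1, -1.9], [53.0, -44.8], [-53.5, -45.0], [-53.6, -1.9]] [ 42.9 106.5  43.1 106.7]
987.0 [[159.9, -10.0], [207.0, -6.7], [204.6, -142.2], [130.8, -61.6]] [ 47.2 135.5 109.2  59.3]
689.5 [[-3.3, 28.3], [54.8, 44.6], [54.6, 13.9], [-0.4, 26.2]] [60.4 30.7 56.3  3.7]
[0.47859303 0.17245467] (array([239.5, -88.4, 141.5]), np.float64(-1.054)) (array([239.5, -88.4, 197.5]), np.float64(-1.054)) 5.1
```

The half-out wedge is home: it and the middle wedge now form one 43 × 107 mm block flush inside the holder. Next is the loose wedge.

In the tool's units: 239 mm is 0.478, 140 mm is 0.28, -1.054 rad is -0.1677.

arm_command:
  plan:
    - [[0.478, -0.176, 0.1, 0, 0, -0.1677, -1], [0.478, -0.176, 0.1, 0, 0, -0.1677, -1], [0.478, -0.176, 0.1, 0, 0, -0.1677, -1], [0.478, -0.176, 0.1, 0, 0, -0.1677, -1], [0.478, -0.176, 0.1, 0, 0, -0.1677, -1], [0.478, -0.176, 0.1, 0, 0, -0.1677, -1], [0.478, -0.176, 0.16, 0, 0, -0.1677, -1], [0.478, -0.176, 0.24, 0, 0, -0.1677, -1], [0.478, -0.176, 0.28, 0, 0, -0.1677, -1], [0.478, -0.176, 0.28, 0, 0, -0.1677, -1]]

```text
time_s: 6.1
ee_pos: [0.4768, 0.171, 0.0585]
eef_rot: [-3.135, -0.005, 2.504]
force: [-0.0, -0.0, 0.8]
grip_width: 0.094
grip_force: 0.0
```

```bash
python3 - <<'E'
from h import *
print(go(.4786,.1725,.004,-.638+np.pi),ctrl.get_obs()['ee_pos'])
E
```

```text
(array([-0.5,  2.3, 54.5]), np.float64(0.0)) [0.47683158 0.17098512 0.05845743]
```

In the tool's units: 54 mm is 0.108, 30 mm is 0.06.

arm_command:
  plan:
    - [[0, 0.002, 0.06, 0, 0, 0, -1], [0, 0.002, 0.108, 0, 0, 0, -1], [0, 0.002, 0.108, 0, 0, 0, 0], [0, 0.002, 0.108, 0, 0, 0, 0.5], [0, 0.002, 0.108, 0, 0, 0, 1], [0, 0.002, 0.108, 0, 0, 0, 1], [0, 0.002, 0.108, 0, 0, 0, 1], [0, 0.002, 0.108, 0, 0, 0, 1], [0, 0.002, 0.108, 0, 0, 0, 1]]
  squeeze: 20

```text
time_s: 7.0
ee_pos: [0.48, 0.1725, 0.0087]
eef_rot: [3.141, 0.0, 2.504]
force: [0.0, -0.1, 0.4]
grip_width: 0.0415
grip_force: 0.0
```

```bash
python3 - <<'E'
from h import *
o=ctrl.get_obs();print(o['eef_rot'],go(.4786,.1725,.004,-.638+np.pi))
E
```

```text
[3.14134729e+00 2.01810765e-04 2.50382445e+00] (array([ 1.2, -0.8,  4.7]), np.float64(0.0))
```

In the tool's units: 4 mm is 0.008, -1 mm is -0.002.

arm_command:
  plan:
    - [[0.002, -0.002, 0.008, 0, 0, 0, 1], [0.002, -0.002, 0.008, 0, 0, 0, 1], [0.002, -0.002, 0.008, 0, 0, 0, 1], [0.002, -0.002, 0.008, 0, 0, 0, 1], [0.002, -0.002, 0.008, 0, 0, 0, 1]]

```text
time_s: 7.5
ee_pos: [0.4785, 0.1722, 0.0043]
eef_rot: [-3.141, -0.0, 2.504]
force: [0.9, -0.4, 0.6]
grip_width: 0.0321
grip_force: 19.9
```

```bash
python3 - <<'E'
from h import *
P=H(-.110,.019);print(P,go(*P,.075,HY+np.pi-.1075))
E
```

```text
[ 0.58503256 -0.09357643] (array([-243.9, -150.1,  -70.7]), np.float64(1.158))
```

In the tool's units: -244 mm is -0.488, -150 mm is -0.3, 1.158 rad is 0.1843.

arm_command:
  plan:
    - [[0, 0, -0.07, 0, 0, 0, 1], [0, 0, -0.14, 0, 0, 0, 1], [-0.06, -0.04, -0.14, 0, 0, 0.0239, 1], [-0.12, -0.08, -0.14, 0, 0, 0.0446, 1], [-0.18, -0.116, -0.14, 0, 0, 0.0668, 1], [-0.24, -0.15, -0.14, 0, 0, 0.0875, 1], [-0.3, -0.184, -0.14, 0, 0, 0.1098, 1], [-0.36, -0.22, -0.14, 0, 0, 0.1321, 1], [-0.42, -0.26, -0.14, 0, 0, 0.1544, 1], [-0.46, -0.284, -0.14, 0, 0, 0.1751, 1], [-0.488, -0.3, -0.14, 0, 0, 0.1843, 1], [-0.488, -0.3, -0.14, 0, 0, 0.1843, 1]]

```text
time_s: 8.7
ee_pos: [0.5853, -0.0951, 0.0739]
eef_rot: [-3.141, 0.0, 1.343]
force: [0.4, 0.5, -0.9]
grip_width: 0.0322
grip_force: 19.9
```

```bash
python3 - <<'E'
from h import *
o=ctrl.get_obs();print(o['ee_pos'],o['eef_rot'],toH(o['ee_pos']),o['grip_width'],o['grip_force'])
i,p,d=snap("w5","wrist")
m,q=quads(p,(8,28,120))
for a,c in q[:5]:
    try:
        for z in(.03,.028+o['ee_pos'][2]-.0043):C,l=corners(i,c,z);print(a,cv2.boundingRect(c),np.round(toH(C)*1e3,1).tolist(),np.round(l*1e3,1))
    except Exception as e:print(a,cv2.boundingRect(c))
E
```

```text
[ 0.58527764 -0.0950797   0.07392518] [-3.14097150e+00  9.56097224e-05  1.34296274e+00] [[-0.1085357   0.01941918]] 0.032208804367457954 19.88080764276674
14349.5 (258, 271, 107, 209) [[79.2, 34.3], [49.5, -44.4], [-101.7, 5.6], [-102.6, 40.0]] [ 84.1 159.3  34.5 181.9]
14349.5 (258, 271, 107, 209) [[-3.4, 32.6], [-26.3, -21.0], [-129.1, 12.8], [-129.8, 36.9]] [ 58.3 108.2  24.1 126.5]
415.0 (253, 334, 19, 61) [[-11.8, -34.5], [-21.2, -35.8], [-99.8, -11.0], [-51.3, -20.7]] [ 9.5 82.4 49.5 41.8]
415.0 (253, 334, 19, 61) [[-74.5, -15.5], [-73.5, -15.6], [-92.5, -5.8], [-100.0, -4.3]] [ 1.  21.3  7.6 27.8]
236.0 (399, 396, 9, 57) [[-3.5, 68.0], [40.8, 68.5], [41.4, 68.4], [-0.7, 69.1]] [44.3  0.6 42.2  3. ]
236.0 (399, 396, 9, 57) [[-59.3, 56.6], [-29.1, 56.7], [-29.2, 56.7], [-60.7, 57.0]] [30.2  0.1 31.5  1.4]
208.5 (231, 397, 7, 56) [[-16.1, -49.5], [28.5, -60.0], [28.4, -60.0], [-17.2, -48.9]] [45.7  0.1 46.9  1.2]
208.5 (231, 397, 7, 56) [[-78.4, -23.8], [-40.0, -32.5], [-39.8, -32.5], [-135.3, -9.4]] [39.4  0.2 98.2 58.7]
```

View pics/w5.png

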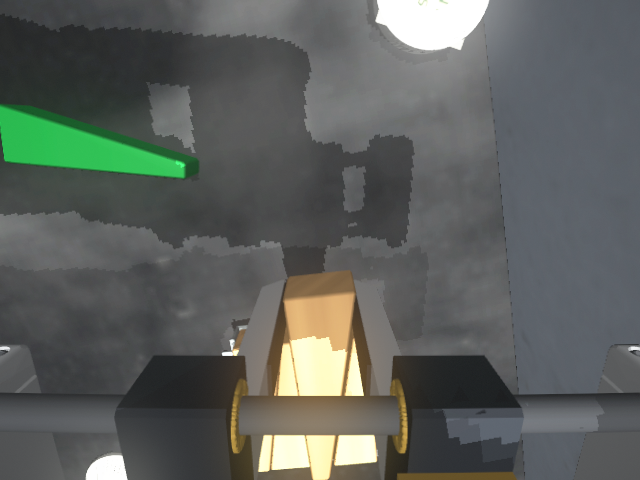

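The wedge is held level: thick end face at rows 271-297, thin tip near (320,478), pointing into the gap between the two neighbours. I'll check the held pose numerically and work out the descent.

```bash
python3 - <<'E'
from h import *
i=dict(np.load("pics/w5.npz"));z=.098
print(toH(cast(i,[[286,297],[353,292],[314,479],[327,479]],z))*1e3)
it,p,d=snap("t5","top")
m,q=quads(p)
for a,c in q:
    x,y,w,h=cv2.boundingRect(c);print(a,x,y,w,h)
P=H(-.096,.019);print(go(*P,.0105,HY+np.pi-.1075))
E
```

```text
[[-120.22104723    6.82389664]
 [-119.34969774   36.94434389]
 [ -12.01963083    7.08488933]
 [ -11.24710454   14.02907526]]
24251.0 191 270 158 210
3300.5 261 175 115 112
3047.0 289 180 69 62
(array([-14.3,   1.8,  63.5]), np.float64(0.001))
```

In the tool's units: 65 mm is 0.13, 60 mm is 0.12.

arm_command:
  plan:
    - [[-0.014, 0, 0, 0, 0, 0, 1], [-0.028, 0.002, 0.04, 0, 0, 0, 1], [-0.028, 0.002, 0.09, 0, 0, 0, 1], [-0.028, 0.002, 0.12, 0, 0, 0, 1], [-0.028, 0.002, 0.13, 0, 0, 0, 1], [-0.028, 0.002, 0.13, 0, 0, 0, 1]]

```text
time_s: 9.4
ee_pos: [0.5829, -0.1072, 0.0093]
eef_rot: [-3.141, -0.0, 1.347]
force: [-0.1, -0.6, -0.3]
grip_width: 0.032
grip_force: 19.9
```

```bash
python3 - <<'E'
from h import *
o=ctrl.get_obs();print(toH(o['ee_pos']),o['eef_rot'],o['force'],o['grip_width'])
P=H(-.070,.0165);print(go(*P,.008,HY+np.pi-.1075))
E
```

```text
[[-0.09626727  0.01851762]] [-3.14088450e+00 -2.80651943e-05  1.34655235e+00] [-0.14807275 -0.6331012  -0.33001166] 0.03200174187090668
(array([-26.3,   0.8,   1.3]), np.float64(0.0))
```

In the tool's units: -26 mm is -0.052, -24 mm is -0.048.

arm_command:
  plan:
    - [[-0.016, 0, 0, 0, 0, 0, 1], [-0.032, 0, 0, 0, 0, 0, 1], [-0.048, 0.001, 0, 0, 0, 0, 1], [-0.052, 0.001, 0, 0, 0, 0, 1], [-0.052, 0.001, 0.002, 0, 0, 0, 1], [-0.052, 0.001, 0.004, 0, 0, 0, 1], [-0.052, 0.001, 0.005, 0, 0, 0, 1], [-0.052, 0.001, 0.005, 0, 0, 0, 1]]

```text
time_s: 10.2
ee_pos: [0.5778, -0.1327, 0.0068]
eef_rot: [-3.141, -0.0, 1.346]
force: [0.2, 0.0, -0.2]
grip_width: 0.0327
grip_force: 19.9
```

In the tool's units: -150 mm is -0.3, -110 mm is -0.22.

arm_command:
  plan:
    - [[0, 0, 0, 0, 0, 0, -0.3], [0, 0, 0, 0, 0, 0, -0.3], [0, 0, 0, 0, 0, 0, -0.3], [0.03, 0, -0.04, 0, 0, 0, -0.3], [0.06, 0, -0.12, 0, 0, 0, -0.3], [0.06, 0, -0.22, 0, 0, 0, 1], [0.06, 0, -0.3, 0, 0, 0, 1], [0.06, 0, -0.3, 0, 0, 0, 1]]

```text
time_s: 11.0
ee_pos: [0.5867, -0.104, 0.1631]
eef_rot: [3.132, 0.0, 1.346]
force: [-0.6, 0.5, 0.3]
grip_width: 0.04
grip_force: 0.0
```

```bash
python3 - <<'E'
from h import *
i,p,d=snap("w6","wrist")
m,q=quads(p,(8,28,140))
for a,c in q[:4]:
    C,l=corners(i,c,.030);print(a,cv2.boundingRect(c),np.round(toH(C)*1e3,1).tolist(),np.round(l*1e3,1))
P=H(-.105,.0165);print(go(*P,.014,HY+np.pi))
E
```

```text
2899.0 (265, 279, 45, 108) [[53.6, -1.0], [54.1, -45.4], [-52.7, -10.9], [-56.2, -1.6]] [ 44.5 112.2   9.9 109.7]
2774.5 (297, 247, 37, 112) [[24.5, 18.0], [29.6, 3.0], [-80.7, 2.0], [-81.1, 34.3]] [ 15.8 110.3  32.3 106.9]
2264.5 (325, 275, 34, 106) [[-53.4, 46.6], [54.5, 46.4], [54.7, 13.7], [-54.4, 37.5]] [107.9  32.7 111.7   9.2]
683.0 (243, 454, 76, 26) [[142.9, -25.4], [192.4, 3.0], [134.6, -72.8], [138.7, -74.7]] [57.1 95.3  4.5 49.4]
(array([  4.7,  -4.7, 145.7]), np.float64(-0.108))
```

View pics/w6.png

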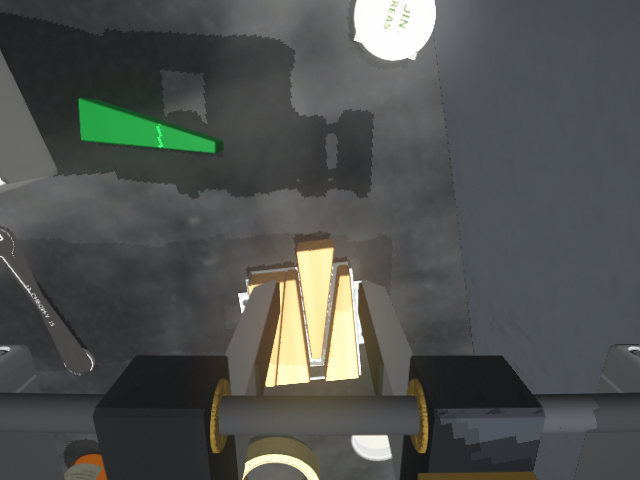

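The loose wedge sits in the gap, aligned, with its thick end at (315,240), sticking out about 25 mm. I'll push it home with closed fingers.

In the tool's units: 145 mm is 0.29, 130 mm is 0.26, -0.108 rad is -0.0172.

arm_command:
  plan:
    - [[0.01, -0.01, 0.09, 0, 0, -0.0172, 1], [0.01, -0.01, 0.18, 0, 0, -0.0172, 1], [0.01, -0.01, 0.26, 0, 0, -0.0172, 1], [0.01, -0.01, 0.29, 0, 0, -0.0172, 1], [0.01, -0.01, 0.29, 0, 0, -0.0172, 1], [0.01, -0.01, 0.29, 0, 0, -0.0172, 1]]

```text
time_s: 11.65
ee_pos: [0.5814, -0.0979, 0.0132]
eef_rot: [3.14, 0.0, 1.454]
force: [-0.7, -0.7, 0.7]
grip_width: 0.0004
grip_force: 0.0
```

```bash
python3 - <<'E'
from h import *
o=ctrl.get_obs();print(toH(o['ee_pos']),o['ee_pos'],o['eef_rot'],o['grip_width'],o['force'])
E
```

```text
[[-0.10529023  0.01589731]] [ 0.58140041 -0.09789108  0.01319298] [3.14029727e+00 1.43327007e-04 1.45363791e+00] 0.00035896240616746316 [-0.68747413 -0.69065444  0.71849011]
```

In the tool's units: -38 mm is -0.076, -35 mm is -0.07.

arm_command:
  plan:
    - [[-0.016, 0, 0, 0, 0, 0, 1], [-0.028, 0, 0, 0, 0, 0, 1], [-0.04, 0, 0, 0, 0, 0, 1], [-0.052, 0, 0, 0, 0, 0, 1], [-0.062, 0, 0, 0, 0, 0, 1], [-0.07, 0, 0, 0, 0, 0, 1], [-0.076, 0, 0, 0, 0, 0, 1], [-0.076, 0, 0, 0, 0, 0, 1]]

```text
time_s: 12.45
ee_pos: [0.5762, -0.1358, 0.0119]
eef_rot: [-3.141, 0.0, 1.454]
force: [-0.0, 0.7, 0.3]
grip_width: 0.0002
grip_force: 0.0
```

```bash
python3 - <<'E'
from h import *
o=ctrl.get_obs();print(toH(o['ee_pos']),o['force'])
E
```

```text
[[-0.06707257  0.0151474 ]] [-0.04705409  0.69534326  0.32600267]
```

In the tool's units: -4 mm is -0.008, -3 mm is -0.006.

arm_command:
  plan:
    - [[-0.002, 0, 0, 0, 0, 0, 1], [-0.004, 0, 0, 0, 0, 0, 1], [-0.006, 0, 0, 0, 0, 0, 1], [-0.008, 0, 0, 0, 0, 0, 1], [-0.008, 0, 0, 0, 0, 0, 1]]

```text
time_s: 12.95
ee_pos: [0.576, -0.1381, 0.0119]
eef_rot: [-3.142, -0.002, 1.454]
force: [1.7, 9.3, 1.4]
grip_width: 0.0004
grip_force: 4.7
```

In the tool's units: -180 mm is -0.36, -1.5 mm is -0.003.

arm_command:
  plan:
    - [[-0.003, 0, 0, 0, 0, 0, 1], [-0.003, 0, 0, 0, 0, 0, 1], [0.024, 0, 0, 0, 0, 0, 1], [0.06, 0, -0.04, 0, 0, 0, 1], [0.06, 0, -0.14, 0, 0, 0, -1], [0.06, 0, -0.24, 0, 0, 0, -1], [0.06, 0, -0.32, 0, 0, 0, -1], [0.06, 0, -0.36, 0, 0, 0, -1], [0.06, 0, -0.36, 0, 0, 0, -1], [0.06, 0, -0.36, 0, 0, 0, -1], [0.06, 0, -0.36, 0, 0, 0, -1]]

```text
time_s: 14.05
ee_pos: [0.5787, -0.1094, 0.19]
eef_rot: [-3.139, -0.0, 1.454]
force: [1.2, -1.3, -0.5]
grip_width: 0.053
grip_force: 0.0
```

```bash
python3 - <<'E'
from h import *
i,p,d=snap("w7","wrist")
m,q=quads(p,(8,28,140))
for a,c in q[:3]:
    C,l=corners(i,c,.030);print(a,cv2.boundingRect(c),np.round(toH(C)*1e3,1).tolist(),np.round(l*1e3,1))
T=i['world_to_cam'];T=np.array(T)
for x in(-.04,0,.04):
    for y in(-.035,-.013,.011,.035):
        u,v=np.int32(np.round(proj(i,[*H(x,y),.03])[0]));c=-T[:3,:3].T@T[:3,3];r=cast(i,[[u,v]],0)[0]-c;r/=(T[:3,:3]@r)[2];print(round(1e3*(c+r*d[v,u])[2],1),end=' ')
E
```

```text
5910.5 (256, 260, 83, 100) [[-53.5, 34.4], [53.5, 10.9], [53.7, -43.4], [-53.4, -44.2]] [109.6  54.3 107.2  78.6]
1986.0 (318, 261, 34, 99) [[-53.5, 46.5], [54.7, 46.2], [54.7, 13.7], [-53.5, 37.6]] [108.2  32.6 110.9   8.9]Traceback (most recent call last):
  File "<stdin>", line 5, in <module>
  File "h.py", line 35, in corners
    f=cv2.fitLine(np.float32(S*1e3),cv2.DIST_HUBER,0,.01,.01).ravel()/np.array([1,1,1e3,1e3]);L.append(f)
      ~~~~~~~~~~~^^^^^^^^^^^^^^^^^^^^^^^^^^^^^^^^^^^^^^^^^^^^
cv2.error: OpenCV(4.12.0) /io/opencv/modules/imgproc/src/linefit.cpp:50: error: (-215:Assertion failed) count > 0 in function 'fitLine2D_wods'
```

View pics/w7.png

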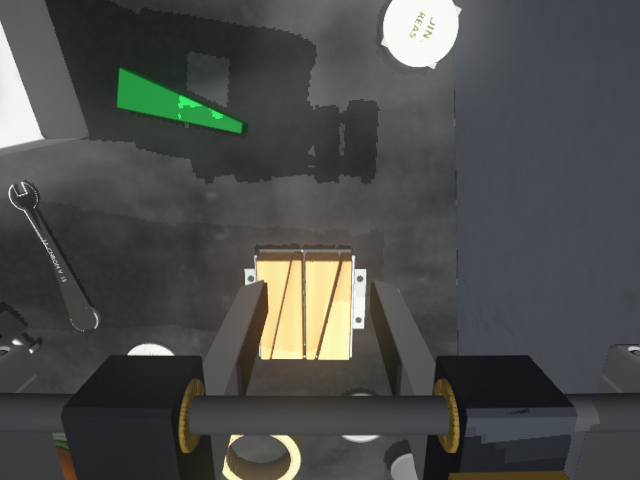

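All four wedges fill the holder, with a flush front at row 262 and the back at row 359. The heads alternate, and measured front faces are all at x ≈ -53.5 mm. I'll check heights and hand in.

```bash
python3 - <<'E'
from h import *
i=dict(np.load("pics/w7.npz"));d=i['d'];T=i['world_to_cam'];c=-T[:3,:3].T@T[:3,3];hs=[]
for x in(-.04,0,.04):
    for y in(-.035,-.013,.011,.035):
        u,v=np.int32(np.round(proj(i,[*H(x,y),.03])[0]));r=cast(i,[[u,v]],0)[0]-c;r/=(T[:3,:3]@r)[2];hs.append(round(1e3*(c+r*d[v,u])[2],1))
print(hs)
if all(28<h<32.5 for h in hs): print(ctrl.hand_in())
E
```

```text
[np.float64(29.3), np.float64(31.6), np.float64(30.4), np.float64(30.8), np.float64(31.4), np.float64(30.0), np.float64(30.8), np.float64(31.1), np.float64(30.1), np.float64(30.6), np.float64(30.3), np.float64(30.6)]
the job is handed in; nothing more can be done
None
```

All four wedges are packed head to tail in the holder, flat and flush at the front by camera measurement, and the job is handed in after about 14 s of robot time; hand-in returned no verdict.

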